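# Steady the pan support on the hob and set the paste pot on it

## Robot

A 6-joint arm with a two-finger parallel gripper is mounted at the origin on the work surface. World frame = base frame: x ahead of the robot, y to its left, z up, the work surface at z = 0. Lengths are in m, angles in rad, forces in N, time in s.
With the tool pointing down it reaches from about 0.225 to 0.875 m from the base axis. Payload 3.4 kg.
Tool frame: the origin (TCP) lies midway between the tips of the shut fingers; the grasp point (between the pads) lies 19 mm behind it (pinch_z is the distance from the TCP to the grasp point, in m); z points along the fingers, y is the line along which they close (so a half turn about z gives the same grasp; the last joint's range is limited). The gripper opens to 85 mm and grips with 20 to 120 N. Pads are 22 mm wide; open, the fingers measure 114 mm over their backs; the gripper's body (76 mm by 85 mm) begins 54 mm behind the grasp point. The pads swing forward as they close: fully open they stand 13 mm farther back than shut.
Start: joints at [-1.301, 0.276, 1.505, -0, 1.361, -0.121], TCP at [0.219, -0.532, 0.204] pointing down, gripper open.
Joint ranges: [-2.89, 2.89], [-0.75, 2.08], [0.22, 2.7], [-1.18, 4.32], [0.11, 2.71], [-2.7, 2.7]. Speed limits (rad/s): [2.57, 2.57, 3.14, 3.14, 3.14, 3.14].

## Interface

Orientations are given as a unit quaternion [w, x, y, z].
In Python, from rig import get_state, get_image, sign_off, pinch_z gives the robot as it stands.
- The arm moves only by the tool send_rows, never from a script. Its argument "steps" is one flat list of numbers, 5 for each row, row after row: the gripper's target within -1 to 1 (fully open at 1, half-way at 0, shut at -1), then the shift along the tool's x, y, z in cm, then the turn about the tool's z in degrees. In form: [gripper, x, y, z, roll, gripper, x, y, z, roll, ...]. A call has 1 to 12 rows; each row shifts and turns the commanded pose from where the row before left it, along the tool's axes as they then stand; what a row does not reach is not made up. A row lasts 1/10 s, in which the tool goes at most 50 mm and 8.59 degrees, less where a joint would pass 70% of its speed; a pose out of reach is approached as far as the arm can. A call is refused whole if a number of a shift passes 5 or a number of a turn 8.59, either way. A call with a gripper value outside its range is refused whole. The fingers move at their own pace and stop on an object; "newtons" is the grip in N (left out, the last holds). Time passes only in rows, so rows that do not move let the fingers close. It gives the time, the measured TCP pose, the force, the opening and the grip force at its end, in the units of the state.
- get_state(): the state, without advancing time (a new reading comes with each control period).
- get_image(name): name is "scene" or "side" or "wrist"; returns a dict with "color" (384x512x3 uint8, red, green, blue), "mtx" (3x3 intrinsics, pixels), "k1" (the pictures are not rectified: a ray, as slopes to the right and down, at radius r is drawn at 1 + k1 r^2 times it, then the intrinsics apply), "T" (4x4, takes a point from camera to world coordinates); the wrist camera has in their place "mount" (4x4, takes a point from camera to tool coordinates, whose origin is the TCP and whose axes are the flange's). Camera axes: x right, y down, z forward; pixel columns grow to the right and rows downward; lengths in m; the calibration is good to about 2 mm. A picture is of the moment at which its call begins: read the wrist's pose just before it. There is no depth.
- sign_off(): hands the job in; it is judged then, once.
The state is a dict: "clock": time; "qpos": joint angles; "qd": joint speeds; "effort": joint torques, N m; "position": TCP position; "ee_rot": TCP orientation; "contact_force": force on the tool from outside, world axes, zero at the start; "moment": the same for the moment, N m; "width": finger opening in m; "gripper_force": force on a finger pad.
Only numpy, scipy, OpenCV 4.12 (cv2) and the standard library are available. Lean on these libraries where they do the work, as an engineer would, in place of code of your own. Each camera call takes 0.05 s, during which the arm holds its last target. There are 200 camera calls.

## Task

The iron pan support on the gas hob rocks because one of its feet stands on the hump in the dish: first turn it round until all four feet stand on the dish floor and it sits firm. Then raise the bail of the steel paste pot upright, lift the pot by the bail's wooden grip, and set it down gently in the middle of the pan support, leaving the bail standing up and out of the heat. Leave the hair brush, the bowl and the scissors alone.

Things in the scene. Friction and masses are not known exactly. Their poses are not given: they have to be found in the camera images.
- hob: Single-burner gas hob, a fixed grey and steel case 270 (x) x 290 (y) x 62 mm high; its place (left or right of the middle) and yaw vary. Origin: centre of the underside, on the burner axis; -x is its front, with a black gas tap that projects 16 mm and is not used. The dark round burner stands in the dish: radius 28 mm, top 71 mm above the table.
- dish (a point): Centre of the floor of the round dish sunk in the hob's flat top: on the burner axis, 52 mm above the table. The dish is 188 mm across and 10 mm deep. Axes as the hob's.
- hump (a point): Point on top of the feed-pipe hump in the dish, 61 mm from the burner axis. The hump is flat-topped, 40 mm wide, 7 mm above the dish floor, and runs radially from the burner to the dish's edge along the hob's -x axis. Axes as the hob's.
- support: Loose dark cast-iron pan support, about 0.65 kg, 36 mm high. Origin: its centre, at the level of the feet's undersides; z up. Four round-ended feet, 12 mm thick, 83 mm from the centre, on its +x, +y, -x, -y axes. It has about 5 mm of play in the dish, whose edge keeps it in. At the start one foot is on the hump: it tilts 0.04 to 0.06 rad and rocks. It is flat when every foot is over 19 degrees round from the hump's middle line.
- support_bar (a point): Middle of the top edge of the pan support's +x bar, 61 mm from its centre. Four such bars (along +x, +y, -x, -y) run from 32 to 90 mm from the centre, 9 mm wide, from 20 to 36 mm above the feet; their tops carry the pot (88 mm above the table when seated). A ring of radius 79 to 88 mm, 14 to 22 mm above the feet, joins them; inside the ring it is open. Axes as the support's.
- pot: Loose empty steel paste pot, about 0.5 kg with its bail, outer diameter 120 mm at the rim, 108 mm at the flat bottom, 80 mm high. Origin: centre of the bottom; z up. The bail pivots on ears at y = +67 and -67 mm, 70 mm above the bottom. It stands on the table; its yaw is any.
- bail (a joint): Angle of the pot's wire bail (rad): 0 = lying flat out along the pot's +x side (start), pi/2 = upright, pi = flat on the -x side. The pivots are slightly stiff: left within about 30 degrees of upright it stays there, else it falls flat.
- bail_grip: Wooden grip of the bail, a round bar 18 mm in diameter and 62 mm long, along the pot's y, which turns freely on the wire. Origin: its centre, 100 mm from the pivot line (so flat it lies 100 mm out from the pot's axis and 70 mm above the table; upright it is 170 mm above the pot's bottom). Its x and z axes spin with it and mean nothing.
- brush: Bystander: wide hair paste brush lying flat, row of bamboo handles and white hair, 120 x 156 x 14 mm. Origin: on the table under its middle.
- bowl: Bystander: white ceramic bowl, 100 mm across, 50 mm high. Origin: centre of the underside.
- scissors: Bystander: black-handled scissors lying flat, about 190 mm long, 10 mm high. Origin: under the pivot.
Things that resemble listed ones, but are neither listed nor needed, are in the scene too. Leave any green or pink look-alike of the pot alone.

How it is judged:
On the way, in this order (a step that is already met when the one before it is completed fails the run):
1. The pan support, let go, stands level and still on all four feet in the dish (angle between support's own z axis and vertical below 0.015 rad and z of support in the frame of dish below 0.002 m and horizontal distance between support and dish below 0.012 m and contact force between the fingers and support below 0.3 N and linear speed of support below 0.01 m/s), for 0.3 s.
2. The pot hangs from the gripper by the wooden grip, bail raised (value of joint bail between 1 and 2.14 rad and height (world z) of pot above 0.03 m and contact force between the fingers and bail_grip above 0.5 N), for 0.2 s.
3. The pot stands on the pan support (z of pot in the frame of support below 0.039 m and horizontal distance between pot and dish below 0.02 m and angle between pot's own z axis and vertical below 0.05 rad), for 0.2 s.
At the end, for the whole second after the job is handed in: The pan support is level (tilt under 0.015 rad) with its feet on the dish floor (within 2 mm) and centred in the dish (12 mm); the pot stands upright and still on the bars, its middle within 20 mm of the burner axis, with its bail standing up (within about 35 degrees of upright) (angle between support's own z axis and vertical below 0.015 rad and z of support in the frame of dish below 0.002 m and horizontal distance between support and dish below 0.012 m and angle between pot's own z axis and vertical below 0.03 rad and z of pot in the frame of support between 0.032 and 0.039 m and horizontal distance between pot and dish below 0.02 m and value of joint bail between 0.95 and 2.2 rad and linear speed of each of pot, support below 0.02 m/s and angular speed of pot below 0.1 rad/s); the robot touches nothing.
It fails at once if The hair brush, the bowl or the scissors are moved by more than 30 mm (distance of any of brush, bowl, scissors from where it was at the start of the episode above 0.03 m).
It fails at once if The pot is dropped or banged on the pan support (over 60 N) (contact force between pot and support above 60 N).
It also fails if it takes over 64 s, if anything falls off the work surface, if the arm or the gripper's body presses on something with over 40 N, if the wrist force passes 120 N, or if a joint passes its speed limit or range.

## Working session

There is one attempt and no reset: what is moved stays moved. The work goes in short steps, Python scripts to look and compute and a tool call to move; the robot and the scene stay as the last step left them, time stands still between calls to the robot, and variables do not carry over. Pictures are saved under pics/ and viewed, at most 10 in all, crops included, and the job is handed in when it is done.

Besides the shell and the picture viewer there is one more tool, called after ">>>" as name(argument=value, ...) on one line, values as JSON. send_rows: Moves the arm, as the interface text tells. Its arguments: {"type":"object","properties":{"steps":{"type":"array"},"newtons":{"type":"number"}},"required":["steps"]}

```bash
mkdir -p pics; ls; cat > h.py <<'E'
import numpy as np, cv2
from rig import get_state, get_image, sign_off, pinch_z
from scipy.spatial.transform import Rotation as R
def Ttool(s):
    T=np.eye(4); q=s["ee_rot"]; T[:3,:3]=R.from_quat([q[1],q[2],q[3],q[0]]).as_matrix(); T[:3,3]=s["position"]; return T
def grab(name):
    s=get_state(); im=get_image(name)
    if name=="wrist": im["T"]=Ttool(s)@np.array(im["mount"])
    im["T"]=np.array(im["T"]); im["mtx"]=np.array(im["mtx"]); return im
def ray(im,uv):
    p=cv2.undistortPoints(np.array([[uv]],float),im["mtx"],np.array([im["k1"],0,0,0.]))[0,0]
    # note distortion model same as cv2 k1
    d=im["T"][:3,:3]@np.array([p[0],p[1],1.]); return im["T"][:3,3],d/np.linalg.norm(d)
def onz(im,uv,z):
    o,d=ray(im,uv); return o+d*(z-o[2])/d[2]
def tri(rays):
    A=np.zeros((3,3));b=np.zeros(3)
    for o,d in rays:
        P=np.eye(3)-np.outer(d,d);A+=P;b+=P@o
    x=np.linalg.solve(A,b); return x,[np.linalg.norm((np.eye(3)-np.outer(d,d))@(x-o)) for o,d in rays]
def proj(im,X):
    Ti=np.linalg.inv(im["T"]); return cv2.projectPoints(np.array(X,float).reshape(-1,1,3),cv2.Rodrigues(Ti[:3,:3])[0],Ti[:3,3],im["mtx"],np.array([im["k1"],0,0,0.]))[0].reshape(-1,2)
def save(im,n): cv2.imwrite("pics/"+n,cv2.cvtColor(im["color"],cv2.COLOR_RGB2BGR))
E
python3 - <<'E'
from h import *
import pickle
a=grab("scene");b=grab("side");w=grab("wrist");pickle.dump((a,b,w),open("i0.pkl","wb"))
c=np.hstack([cv2.resize(x["color"],(400,300)) for x in (a,b)])
cv2.imwrite("pics/a.png",cv2.cvtColor(c,cv2.COLOR_RGB2BGR))
save(a,"s.png")
for x in(a,b,w):print(x["T"].round(3).tolist(),x["k1"],x["mtx"][0,0])
print(pinch_z,get_state())
E
```

```text
pics
[[0.225, 0.57, -0.79, 1.836], [0.974, -0.113, 0.196, -0.285], [0.022, -0.814, -0.58, 0.991], [0.0, 0.0, 0.0, 1.0]] -0.1015441892268326 472.91154808214606
[[-0.969, -0.186, 0.162, 0.318], [-0.247, 0.756, -0.607, 1.048], [-0.01, -0.628, -0.778, 1.432], [0.0, 0.0, 0.0, 1.0]] -0.14547146973550087 462.52252276551104
[[0.381, -0.891, -0.249, 0.281], [-0.925, -0.368, -0.099, -0.506], [-0.003, 0.268, -0.963, 0.373], [0.0, 0.0, 0.0, 1.0]] -0.043920947739323146 321.82445259498905
0.0187 {'clock': 0.15, 'qpos': array([-1.30099301e+00,  2.76473422e-01,  1.50587711e+00,  2.45542539e-05,
        1.36071173e+00, -1.20986636e-01]), 'qd': array([-1.34084283e-03, -4.32833027e-03, -2.00863099e-03,  5.54992374e-05,
        3.56723683e-04, -7.97997200e-04]), 'effort': array([ 1.56191483e-03, -4.17143548e+01, -2.46033561e+01, -1.32849704e-05,
        7.61185773e-03,  1.64564750e-05]), 'position': array([ 0.2189175 , -0.531205  ,  0.20281108]), 'ee_rot': array([-7.33666620e-04,  9.80971294e-01,  1.94151437e-01, -4.26532682e-05]), 'contact_force': array([0.11453318, 0.24237105, 0.62399223]), 'moment': array([ 0.01190539,  0.01785171, -0.03332575]), 'gripper_force': 0.0, 'width': 0.08571827844664656}
```

View pics/a.png

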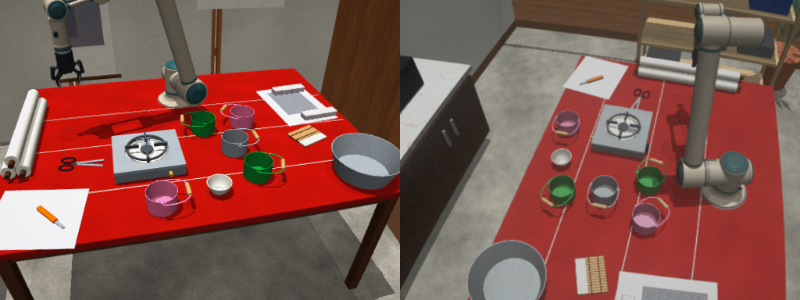

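The left frame (scene) shows the hob at about (148,155) and the steel pot at (237,143), between the green pots. The right frame (side) shows the hob at (622,128) and the steel pot at (604,190). I'll enlarge both.

```bash
python3 - <<'E'
from h import *
import pickle
a,b,w=pickle.load(open("i0.pkl","rb"))
A=a["color"][160:250,135:345]; B=b["color"][125:285,110:350]
A=cv2.resize(A,None,fx=3.2,fy=3.2,interpolation=2)[:,:];B=cv2.resize(B,None,fx=1.9,fy=1.9,interpolation=2)
print(A.shape,B.shape)
c=np.zeros((A.shape[0]+B.shape[0],max(A.shape[1],B.shape[1]),3),np.uint8);c[:A.shape[0],:A.shape[1]]=A;c[A.shape[0]:,:B.shape[1]]=B
cv2.imwrite("pics/b.png",c[...,::-1])
E
```

```text
(288, 672, 3) (304, 456, 3)
```

View pics/b.png

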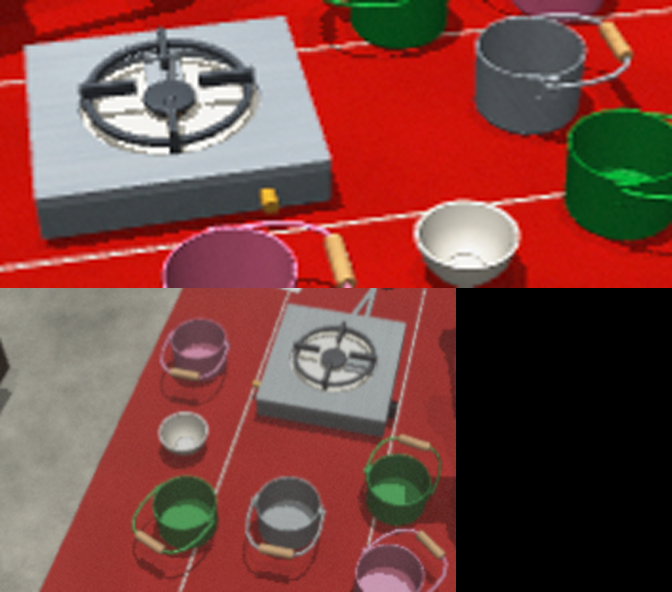

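The upper part of the picture is the scene view. It shows the hob with its burner at (169,97), one foot on the hump at the top (160,45), and the pot's grip at (617,40). The lower part is the side view, with the burner at (333,357), the black tap at (392,412) facing the base, and the grip at (276,550).

```bash
python3 - <<'E'
from h import *
import pickle
a,b,w=pickle.load(open("i0.pkl","rb"))
fa=lambda p:(135+p[0]/3.2-.35,160+p[1]/3.2-.35)
fb=lambda p:(110+p[0]/1.9-.25,125+(p[1]-288)/1.9-.25)
for n,p,q in [("burner",(169,97),(333,357)),("grip",(617,40),(276,550)),
 ("c1",(25,47),(405,322)),("c2",(288,17),(385,433)),("c3",(330,160),(258,415)),("c4",(40,200),(280,304))]:
    x,e=tri([ray(a,fa(p)),ray(b,fb(q))]);print(n,x.round(4),np.round(e,4))
print("pot rim ctr", onz(a,fa((529,52)),.08).round(3), onz(b,fb((289,511)),.08).round(3))
for n,p in [("bar_far",(160,40)),("bar_r",(253,72)),("bar_near",(174,125)),("bar_l",(82,85))]: print(n,onz(a,fa(p),.088).round(4))
for n,p in [("u",(344,328)),("r",(372,362)),("d",(325,385)),("l",(298,347))]: print(n,onz(b,fb(p),.088).round(4))
# fine grip by colour in both views
for im,c in((a,fa((617,40))),(b,fb((276,550)))):
    h=cv2.cvtColor(im["color"],cv2.COLOR_RGB2HSV); x,y=map(int,c); s=18
    m=cv2.inRange(h,(8,60,90),(25,255,255))[y-s:y+s,x-s:x+s]; n,l,st,ce=cv2.connectedComponentsWithStats(m)
    k=1+np.argmax(st[1:,4]); yy,xx=np.nonzero(l==k); P=np.c_[xx,yy].astype(np.float32)
    r=cv2.minAreaRect(P); ctr=np.array(P.mean(0))+(x-s,y-s); 
    v=np.linalg.svd(P-P.mean(0),full_matrices=False)[2][0]; L=np.ptp((P-P.mean(0))@v)/2
    print("grip",ctr,len(P)); im["g"]=ray(im,ctr); im["e"]=[onz(im,ctr+v*L,.07),onz(im,ctr-v*L,.07)]
    d=im["e"][0]-im["e"][1]; print("len",np.linalg.norm(d),"ang",np.degrees(np.arctan2(d[1],d[0])))
print(tri([a["g"],b["g"]]))
E
```

```text
burner [ 0.5413 -0.2227  0.0648] [0.0015 0.0015]
grip [0.5393 0.27   0.0722] [0.0014 0.0014]
c1 [ 0.4093 -0.3692  0.0601] [0.0009 0.0009]
c2 [ 0.3955 -0.0681  0.0471] [0.0089 0.0089]
c3 [ 0.6566 -0.064   0.0376] [0.013 0.013]
c4 [ 0.6904 -0.3575  0.066 ] [0.0047 0.0047]
pot rim ctr [0.553 0.163 0.08 ] [0.536 0.19  0.08 ]
bar_far [ 0.4655 -0.2246  0.088 ]
bar_r [ 0.5444 -0.1352  0.088 ]
bar_near [ 0.6204 -0.225   0.088 ]
bar_l [ 0.5335 -0.311   0.088 ]
u [ 0.5329 -0.289   0.088 ]
r [ 0.456  -0.2049  0.088 ]
d [ 0.5374 -0.119   0.088 ]
l [ 0.616  -0.2101  0.088 ]
grip [326.71212196 172.27272797] 66
len 0.07145630196462795 ang 3.6499615547232325
grip [255.05660439 262.77358437] 106
len 0.06460986379474536 ang -179.30088142397057
(array([0.53865733, 0.26853828, 0.07073466]), [np.float64(0.0024800338749185725), np.float64(0.0024800338749186284)])
```

>>> send_rows(steps=[1, 0, 0, -2, 7.5, 1, 0, 0, -2, 7.5, 1, 0, 0, -2, 7.4, 1, 3.3, -3.4, 0, 0, 1, 3.3, -3.4, 0, 0, 1, 3.3, -3.4, 0, 0, 1, 3.3, -3.4, 0, 0, 1, 3.3, -3.4, 0, 0, 1, 3.3, -3.4, 0, 0, 1, 3.3, -3.4, 0, 0, 1, 3.3, -3.4, 0, 0, 1, 3.3, -3.4, 0, 0])

```text
clock: 1.35
position: [0.517, -0.224, 0.2633]
ee_rot: [0.0, 1.0, -0.0, -0.0]
contact_force: [0.2, -0.1, -0.6]
width: 0.0856
gripper_force: 0.0
```

```bash
python3 - <<'E'
from h import *
import pickle
w=grab("wrist");pickle.dump((w,get_state()),open("w1.pkl","wb"))
save(w,"w1.png");s=get_state();print(s["position"],Ttool(s)[:3,0],w["T"].round(3).tolist())
E
```

```text
[ 0.52249027 -0.21773177  0.26305377] [0.99996991 0.00521346 0.00574391] [[-0.0, -0.963, -0.269, 0.584], [-1.0, -0.0, 0.001, -0.224], [-0.001, 0.269, -0.963, 0.434], [0.0, 0.0, 0.0, 1.0]]
```

View pics/w1.png

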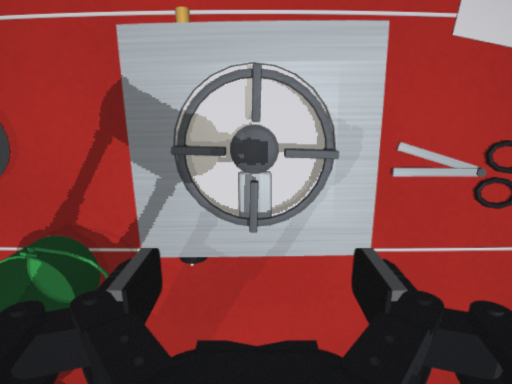

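The wrist view has image up = +x and left = +y. The burner is at (254,149). The bars end at (257,64) top, (253,231) bottom, (172,150) left and (338,154) right, and the hump lies under the bottom bar at (255,190). The left case edge runs (118,25)-(140,257) and the right one (388,22)-(372,255).

```bash
python3 - <<'E'
from h import *
import pickle
w,_=pickle.load(open("w1.pkl","rb"))
w2=grab("wrist");print(w2["T"][:3,3])
a,b,_=pickle.load(open("i0.pkl","rb"))
# settle second view: find burner by dark blob-free approach: project
f=lambda p,z:onz(w,p,z)[:3].round(4)
print("burner",f((254,148),.071))
for n,p in [("top",(257,65)),("bot",(253,231)),("l",(173,150)),("r",(337,154))]:print(n,f(p,.088))
for n,p in [("tin",(256,121)),("lin",(225,151)),("rin",(285,153)),("bin",(254,182))]:print(n,f(p,.086))
for n,p in [("cTL",(118,25)),("cTR",(388,21)),("cBL",(140,257)),("cBR",(372,255))]:print(n,f(p,.062))
C=np.mean([f(p,.062) for p in [(118,25),(388,21),(140,257),(372,255)]],0);print("ctr",C)
g=cv2.cvtColor(w["color"],cv2.COLOR_RGB2HSV)
m=((g[...,2]<90)).astype(np.uint8)
m=cv2.morphologyEx(m[40:250,150:360],cv2.MORPH_OPEN,cv2.getStructuringElement(2,(25,25)))
yy,xx=np.nonzero(m);print("burnerblob",len(xx),xx.mean()+150,yy.mean()+40,f((xx.mean()+150,yy.mean()+40),.071))
# height check with scene view burner
print(tri([ray(w,(xx.mean()+150,yy.mean()+40)),ray(a,(135+169/3.2-.35,160+97/3.2-.35))]))
# bar height check: near and top
print("bar top-end tri",tri([ray(w,(257,65)),ray(a,(135+174/3.2-.35,160+152/3.2-.35))]))
print(get_state()["position"])
E
```

```text
[ 0.58816881 -0.2187288   0.43386862]
burner [ 0.5404 -0.221   0.071 ]
top [ 0.6259 -0.2244  0.088 ]
bot [ 0.4474 -0.2198  0.088 ]
l [ 0.5404 -0.1341  0.088 ]
r [ 0.5361 -0.3107  0.088 ]
tin [ 0.5706 -0.2233  0.086 ]
lin [ 0.539  -0.1899  0.086 ]
rin [ 0.5368 -0.2547  0.086 ]
bin [ 0.5047 -0.2211  0.086 ]
cTL [ 0.6706 -0.0766  0.062 ]
cTR [ 0.6743 -0.3632  0.062 ]
cBL [ 0.4014 -0.0753  0.062 ]
cBR [ 0.4043 -0.3706  0.062 ]
ctr [ 0.53765  -0.221425  0.062   ]
burnerblob 0 nan nan [nan nan nan]
(array([nan, nan, nan]), [np.float64(nan), np.float64(nan)])
bar top-end tri (array([ 0.62913447, -0.22607113,  0.06114638]), [np.float64(0.0016769088268423127), np.float64(0.001676908826842256)])
[ 0.51948404 -0.2209888   0.26290672]<stdin>:16: RuntimeWarning: Mean of empty slice.
  ret = ret.dtype.type(ret / rcount)
<stdin>:18: RuntimeWarning: Mean of empty slice.
```

>>> send_rows(steps=[-0.35, 3.8, -0.1, 2, 1.5, -0.35, 3.7, -0.1, 3, 0, -0.35, 0, 0, 4, 0, -0.35, 0, 0, 0, 0, -0.35, 0, 0, 0, 0])

```text
clock: 1.95
position: [0.5901, -0.2251, 0.1732]
ee_rot: [-0.0, 1.0, -0.013, -0.001]
contact_force: [1.0, 0.1, 1.4]
width: 0.0276
gripper_force: 0.0
```

```bash
python3 - <<'E'
from h import *
w=grab("wrist");save(w,"w2.png")
for i in range(4):
    s=get_state();print(s["position"],Ttool(s)[:3,0].round(3),s["width"]); grab("side")
import pickle;pickle.dump(w,open("w2.pkl","wb"))
print(proj(w,[[.5945,-.2228,.088],[.539,-.221,.071]]), w["T"][:3,3])
E
```

```text
[ 0.59108686 -0.22562304  0.17500357] [ 1.    -0.027  0.001] 0.027729764470932207
[ 0.59163869 -0.22583907  0.17600945] [ 1.    -0.027  0.003] 0.02757745740766372
[ 0.59183785 -0.2258552   0.17639105] [ 1.    -0.027  0.004] 0.027985065388765117
[ 0.59181349 -0.22572124  0.17638457] [ 1.    -0.027  0.004] 0.027764292683660617
[[253.71028408 186.78621472]
 [253.70596654 241.32086735]] [ 0.65710303 -0.22718053  0.34345316]
```

View pics/w2.png

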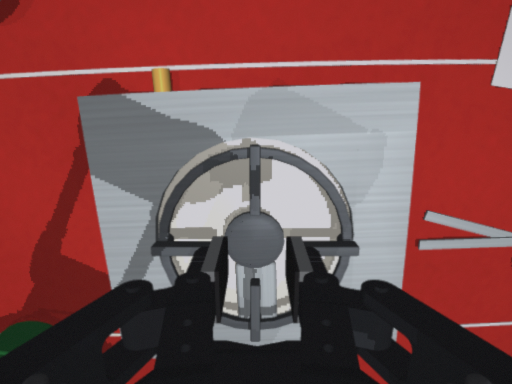

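The burner appears at (254,240), where predicted. The bar is at column 255, midway between the fingers at (220,270) and (295,270). Next I straddle the bar.

>>> send_rows(steps=[-0.35, 0, 0, 3.5, 0, -0.35, 0, 0, 3.5, 0, -0.35, 0, 0, 2.5, 0, -0.35, 0, 0, 1.4, 0, -0.65, 0, 0, 0, 0, -0.65, 0, 0, 0, 0, -0.65, 0, 0, 0, 0], newtons=20)

```text
clock: 2.9
position: [0.5925, -0.2255, 0.0665]
ee_rot: [0.001, 1.0, -0.013, 0.002]
contact_force: [0.1, 0.3, -0.9]
width: 0.0151
gripper_force: 0.0
```

>>> send_rows(steps=[-0.65, -0.01, 0.28, 0, 3, -0.65, -0.01, 0.28, 0, 3, -0.65, -0.01, 0.37, 0, 4, -0.65, -0.01, 0.37, 0, 4, -0.65, -0.01, 0.37, 0, 4, -0.65, -0.01, 0.37, 0, 4, -0.65, -0.01, 0.37, 0, 4, -0.65, -0.01, 0.37, 0, 4, -0.65, -0.01, 0.37, 0, 4, -0.65, -0.01, 0.37, 0, 4, -0.65, -0.01, 0.37, 0, 4, -0.65, -0.01, 0.28, 0, 3])

```text
clock: 4.1
position: [0.5756, -0.2627, 0.0663]
ee_rot: [0.0, 0.918, -0.396, 0.002]
contact_force: [0.7, 0.7, -0.2]
width: 0.0151
gripper_force: 0.0
```

>>> send_rows(steps=[-0.65, 0, -0.15, 0, -1.5, -0.45, 0, 0, 0, 0, -0.45, 0, 0, -2, 0, -0.45, 0, 0, -4, 0, -0.45, 0, 0, -5, 0, -0.45, -1.5, 0, -5, 0, -0.45, -1.5, 0, -3, 0, -0.45, 0, 0, 0, 0, -0.45, 0, 0, 0, 0])

```text
clock: 5.0
position: [0.5554, -0.24, 0.2537]
ee_rot: [0.0, 0.924, -0.382, 0.001]
contact_force: [0.3, 0.8, -0.1]
width: 0.0235
gripper_force: 0.0
```

```bash
python3 - <<'E'
from h import *
w=grab("wrist");save(w,"w3.png")
import pickle;pickle.dump(w,open("w3.pkl","wb"))
s=get_state();print(s["position"],Ttool(s)[:3,0].round(3),proj(w,[[.539,-.221,.071]]))
E
```

```text
[ 0.55489327 -0.23989612  0.25201751] [ 0.708 -0.707 -0.   ] [[254.17672002 192.56781298]]
```

View pics/w3.png

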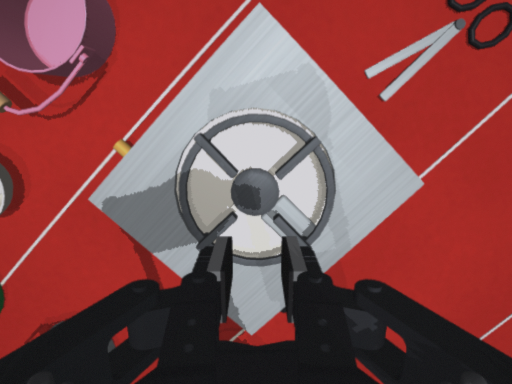

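The picture has up = -45° in the world. The bars still lie along the image diagonals, (198,138), (318,140), (200,247) and (310,245), and the hump at (293,212) sits beside the lower-right bar. The support seems hardly turned, so I'll check the angles and look closer.

```bash
python3 - <<'E'
from h import *
import pickle
w=pickle.load(open("w3.pkl","rb"))
C=np.array([.539,-.2215])
for n,p in [("UL",(198,138)),("UR",(318,140)),("LL",(200,247)),("ULin",(237,175)),("URin",(278,172)),("LLin",(236,215)),("LRin",(275,218))]:
    q=onz(w,p,.088)[:2]-C; print(n,q.round(4),np.degrees(np.arctan2(q[1],q[0])).round(1),np.hypot(*q).round(4))
q=onz(w,(300,218),.059)[:2]-C;print("hump",np.degrees(np.arctan2(q[1],q[0])))
c=cv2.resize(w["color"][100:270,165:350],None,fx=3.5,fy=3.5,interpolation=2)[:600]
a=grab("scene");c2=cv2.resize(a["color"][155:245,135:245],None,fx=3,fy=3,interpolation=2)
c=cv2.resize(c,(500,459));o=np.zeros((460,830,3),np.uint8);o[:459,:500]=c;o[:270,500:830]=c2
cv2.imwrite("pics/z.png",cv2.resize(o[...,::-1],(800,443)))
E
```

```text
UL [ 0.0853 -0.0029] -1.9 0.0853
UR [-0.0039 -0.0893] -92.5 0.0894
LL [0.0014 0.086 ] 89.1 0.086
ULin [ 0.0296 -0.0034] -6.7 0.0298
URin [ 0.0011 -0.0366] -88.3 0.0366
LLin [-0.0009  0.0295] 91.7 0.0295
LRin [-0.0337  0.0015] 177.4 0.0337
hump -167.65295134305313
```

View pics/z.png

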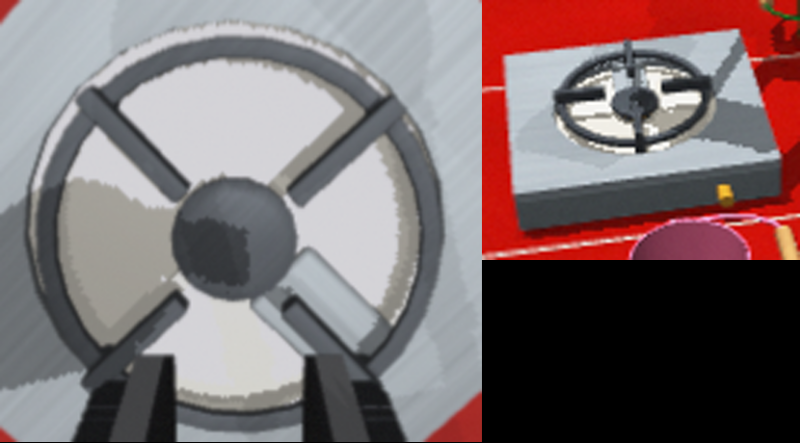

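>>> send_rows(steps=[-0.35, 0, 0, 0, -8.5, -0.35, 0, 0, 0, -8.5, -0.35, 0, 0, 0, -8.5, -0.35, 0, 0, 0, -8.5, -0.35, 0, 0, 0, -8.5, -0.35, 3.7, -1.8, 4, 0, -0.35, 0, 0, 4, 0, -0.35, 0, 0, 4, 0, -0.35, 0, 0, 0, 0, -0.35, 0, 0, 0, 0])

```text
clock: 6.1
position: [0.5874, -0.2258, 0.1361]
ee_rot: [-0.001, 1.0, -0.022, -0.002]
contact_force: [0.2, 0.1, 0.7]
width: 0.0276
gripper_force: 0.0
```

```bash
python3 - <<'E'
from h import *
w=grab("wrist")
import pickle;pickle.dump(w,open("w4.pkl","wb"))
s=get_state();print(s["position"],Ttool(s)[:3,0].round(3),proj(w,[[.539,-.2215,.071],[.594,-.2235,.088],[.625,-.2235,.088]]))
g=cv2.cvtColor(w["color"],cv2.COLOR_RGB2GRAY)
for z in (.6,.61,.62):
  u,v=proj(w,[[z,-.2235,.088]])[0];v=int(v);print(v,u,g[v,int(u)-20:int(u)+21])
E
```

```text
[ 0.58871554 -0.22647947  0.13816164] [ 0.999 -0.044  0.001] [[253.93240182 256.79024105]
 [252.92478736 196.41621141]
 [250.78535159 152.45665215]]
188 252.5224058299817 [130 131 130 131 131 131 131 131 132 132 130 130 131 131 124  65  53  54
  56  56  55  55  57  57  56  58  54  77 127 132 132 132 131 132 132 132
 132 132 133 132 132]
174 251.8393593731064 [133 133 132 133 131 133 132 133 133 133 133 133 133 133 128  86  60  84
  90  92  92  92  94  95  96  98  95  81  93 130 133 134 134 133 134 135
 134 134 134 134 134]
159 251.14063969895676 [ 56  56  55  61  86  90  91  90  90  89  89  90  86  60  55  57  75  88
  90  92  93  95  97  97  98 100  92  77  75  87  89  89  89  89  89  90
  91  91  90  91  91]
```

>>> send_rows(steps=[-0.35, 0.5, -0.3, 3, 0, -0.35, 0, 0, 3, 0, -0.35, 0, 0, 1.4, 0, -0.35, 0, 0, 0, 0, -1, 0, 0, 0, 0, -1, 0, 0, 0, 0, -1, 0, 0, 0, 0, -1, 0, 0, 0, 0], newtons=30)

```text
clock: 6.95
position: [0.5936, -0.2234, 0.0646]
ee_rot: [0.0, 1.0, -0.022, 0.001]
contact_force: [0.6, 0.4, -0.4]
width: -0.0
gripper_force: 0.0
```

```bash
python3 - <<'E'
from h import *
w=grab("wrist");a=grab("scene");s=get_state();print(s["position"],s["width"],s["gripper_force"])
import pickle;pickle.dump((w,a),open("w5.pkl","wb"))
o=np.zeros((384,768,3),np.uint8);o[:,:384]=w["color"][:,64:448]
o[:,384:]=cv2.resize(a["color"][130:250,130:250],(384,384),interpolation=2)
cv2.imwrite("pics/z2.png",o[...,::-1])
E
```

```text
[ 0.59331686 -0.22328068  0.06412149] 0.00017708727384165864 0.0
```

View pics/z2.png

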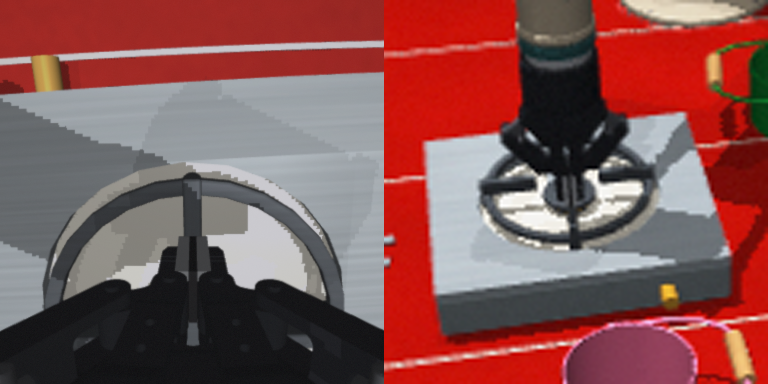

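The left frame shows the shut fingers at (195,245), with the bar running out past them to (192,180). The right frame shows the fingertips near the burner at (570,190), apparently inside of the bar. I'll compare with the projected TCP.

```bash
python3 - <<'E'
from h import *
import pickle
w,a=pickle.load(open("w5.pkl","rb"));s=get_state();p=s["position"]
f=lambda u:((u-[130,130])*3.2+[384,0]).round(0)
P=[p,[.594,-.2235,.088],[.571,-.223,.088],[.539,-.2215,.071],[.625,-.2235,.088]]
print("scene",f(proj(a,P)).tolist());print("wrist",(proj(w,P)-[64,0]).round(0).tolist())
print("mount",np.array(w["mount"]).round(3).tolist(), w["mtx"])
E
```

```text
scene [[574.0, 223.0], [572.0, 204.0], [570.0, 191.0], [570.0, 187.0], [575.0, 222.0]]
wrist [[192.0, 230.0], [193.0, 247.0], [193.0, 288.0], [193.0, 320.0], [190.0, 186.0]]
mount [[-0.0, -0.963, -0.269, 0.067], [1.0, 0.0, -0.001, 0.0], [0.001, -0.269, 0.963, -0.17], [0.0, 0.0, 0.0, 1.0]] [[321.82445259   0.         256.46397715]
 [  0.         321.82445259 197.66360738]
 [  0.           0.           1.        ]]
```

```bash
python3 - <<'E'
from h import *
import pickle
w1=pickle.load(open("w1.pkl","rb"))[0];w2=pickle.load(open("w2.pkl","rb"));w4=pickle.load(open("w4.pkl","rb"));w5,a5=pickle.load(open("w5.pkl","rb"))
w3=pickle.load(open("w3.pkl","rb"))
print("UL/top bar outer end", tri([ray(w2,(255,147)),ray(w3,(198,138))]),tri([ray(w2,(255,147)),ray(w5,(256,176))]),tri([ray(w3,(198,138)),ray(w5,(256,176))]))
print("yellow knob-like",)
print("burner",tri([ray(w2,(254,240)),ray(w3,(254.5,191))]))
# bar columns profile down bar centreline in w5 and w2,w4
for n,w in(("w2",w2),("w4",w4),("w5",w5)):
    g=cv2.cvtColor(w["color"],cv2.COLOR_RGB2GRAY); print(n,g[135:300:3,255])
m=np.zeros((384,512,3),np.uint8)
o=np.hstack([cv2.resize(w5["color"][160:360,180:340],(480,600),interpolation=2),cv2.resize(a5["color"][165:215,155:180],(300,600),interpolation=2)])
cv2.imwrite("pics/z3.png",o[...,::-1])
E
```

```text
UL/top bar outer end (array([ 0.62538759, -0.22396774,  0.08192371]), [np.float64(0.0010312665001711604), np.float64(0.0010312665001711665)]) (array([ 0.62298315, -0.22446566,  0.05551235]), [np.float64(8.880918515929494e-06), np.float64(8.880918515934864e-06)]) (array([ 0.6260336 , -0.22330459,  0.07491765]), [np.float64(0.0016573134590356492), np.float64(0.0016573134590355415)])
yellow knob-like
burner (array([ 0.53924272, -0.22160252,  0.06788929]), [np.float64(0.0004415102840305459), np.float64(0.00044151028403055536)])
w2 [165 199 157  95  95  99  99  99  99 100  96  95  60  59  59  58  58  58
  58  58  62  94  94  94  95  93  99  93 105 108 104 105 100  99  96  93
  93  92  92  90  88  90  88  85  96 101 152 157  33  36  50  91  91  91
  90]
w4 [157 176 199 165  53  96  99  99  98  98  97  98  97  96  59  57  56  57
  56  56  56  56  56  56  56  55  55  59  90  90  90  83  97 103 103 101
  97  94  94  91  88  89  89  87  86  86  85  85  85  81  88  97 145 148
 132]
w5 [154 156 154 155 157 155 154 154 156 185 158 138 130  34  34  71  96  93
  63  56  56  56  56  57  57  57  56  56  56  56  56  56  55  55  18  21
  21  19  19  19  20  22  21  19  19  20  35  34  32  32  34  34  32  33
  33]
```

View pics/z3.png

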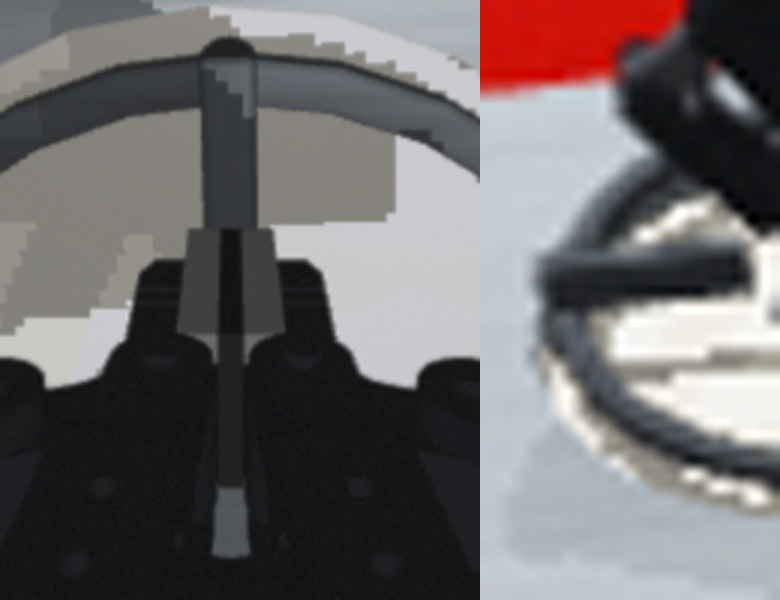

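The close-up shows the pads shut at (230,230-330) lying over the bar, with nothing between them. So the tips must really be above the bar, higher than the reported TCP suggests. I'll feel for the bar gently.

>>> send_rows(steps=[-1, 0, 0, 0.1, 0, -1, 0, 0, 0.1, 0, -1, 0, 0, 0.1, 0, -1, 0, 0, 0.1, 0, -1, 0, 0, 0, 0])

```text
clock: 7.55
position: [0.5933, -0.2236, 0.0611]
ee_rot: [0.001, 1.0, -0.022, 0.0]
contact_force: [-1.5, 0.4, 7.9]
width: 0.0001
gripper_force: 3.9
```

>>> send_rows(steps=[-1, 0, 0, 0.1, 0, -1, 0, 0, 0.1, 0, -1, 0, 0, 0.1, 0, -1, 0, 0, 0.1, 0, -1, 0, 0, 0, 0])

```text
clock: 8.05
position: [0.5934, -0.2244, 0.0606]
ee_rot: [0.002, 1.0, -0.022, 0.001]
contact_force: [-5.9, 1.2, 24.1]
width: 0.0001
gripper_force: 11.8
```

Contact came at a reported z of about 0.0615 on a bar top at about 0.089, so the tips sit about 27 mm above the reported TCP. I'll allow for that, straddle the bar lower and grip it.

>>> send_rows(steps=[-1, 0, 0, -1.5, 0, -0.35, 0, 0, -1.5, 0, -0.35, 0, 0, 0, 0, -0.35, 0, 0, 0, 0, -0.35, 0, 0, 2, 0, -0.35, 0, 0, 1, 0, -0.35, 0, 0, 0.5, 0, -0.35, 0, 0, 0.5, 0, -0.35, 0, 0, 0, 0])

```text
clock: 8.95
position: [0.5927, -0.2229, 0.0446]
ee_rot: [-0.0, 1.0, -0.022, -0.001]
contact_force: [-0.5, 0.0, -1.0]
width: 0.028
gripper_force: 0.0
```

>>> send_rows(steps=[-0.35, 0, 0, 0.4, 0, -0.35, 0, 0, 0.4, 0, -1, 0, 0, 0, 0, -1, 0, 0, 0, 0, -1, 0, 0, 0, 0], newtons=25)

```text
clock: 9.45
position: [0.5929, -0.2235, 0.0375]
ee_rot: [0.0, 1.0, -0.022, -0.0]
contact_force: [0.1, -1.8, -2.2]
width: 0.0084
gripper_force: 24.2
```

The bar is between the pads (8.4 mm, 24 N). I loosen slightly and swing it round.

>>> send_rows(steps=[-0.7, -0.01, 0.28, 0, 3, -0.7, -0.01, 0.28, 0, 3, -0.7, -0.01, 0.37, 0, 4, -0.7, -0.01, 0.37, 0, 4, -0.7, -0.01, 0.37, 0, 4, -0.7, -0.01, 0.37, 0, 4, -0.7, -0.01, 0.37, 0, 4, -0.7, -0.01, 0.37, 0, 4, -0.7, -0.01, 0.37, 0, 4, -0.7, -0.01, 0.37, 0, 4, -0.7, -0.01, 0.37, 0, 4, -0.7, -0.01, 0.28, 0, 3])

```text
clock: 10.65
position: [0.5838, -0.2591, 0.0393]
ee_rot: [-0.003, 0.915, -0.404, 0.007]
contact_force: [12.4, 3.6, -2.5]
width: 0.013
gripper_force: 10.9
```

>>> send_rows(steps=[-0.5, 0, 0, 0, 0, -0.4, 0, -0.1, 0, -1, -0.4, 0, 0, 0, 0, -0.4, 0, 0, -2, 0, -0.4, 0, 0, -4, 0, -0.4, 0, 0, -5, 0, -0.4, -1.5, 0, -5, 0, -0.4, -1.5, 0, -5, 0, -0.4, 0, 0, 0, 0, -0.4, 0, 0, 0, 0])

```text
clock: 11.65
position: [0.557, -0.2388, 0.2451]
ee_rot: [0.0, 0.919, -0.395, 0.002]
contact_force: [-0.3, -0.5, -1.3]
width: 0.0256
gripper_force: 0.0
```

```bash
python3 - <<'E'
from h import *
w=grab("wrist")
import pickle;pickle.dump(w,open("w6.pkl","wb"))
s=get_state();print(s["position"],Ttool(s)[:3,0].round(3),proj(w,[[.539,-.2215,.071],[.539,-.2215,.088]]))
# pan at z=.088 rectified top-down, 1mm = 3.. just for viewing; world x up,y left
px=3;n=100
xs=np.arange(n,-n,-1/px)/1000+.539; ys=np.arange(n,-n,-1/px)/1000-.2215
Y,X=np.meshgrid(ys,xs); P=np.stack([X,Y,np.full_like(X,.088)],-1).reshape(-1,3)
q=proj(w,P).astype(np.float32).reshape(len(xs),len(ys),2)
o=cv2.remap(w["color"],q[...,0],q[...,1],1); 
cv2.imwrite("pics/z6.png",o[...,::-1])
E
```

```text
[ 0.55643058 -0.23845406  0.24316273] [ 0.688 -0.726 -0.   ] [[256.86325372 194.5056224 ]
 [256.86696904 198.63193576]]
```

View pics/z6.png

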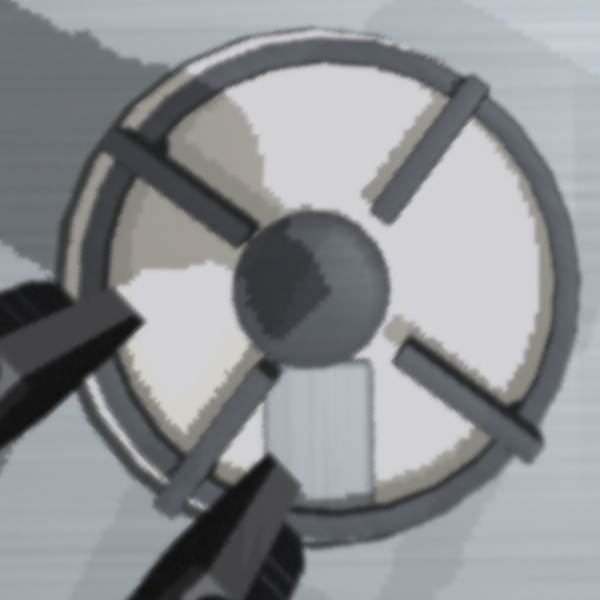

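The rectified top view (3 px/mm) shows bar ends at (482,85), (535,450), (168,505) and (108,140), the burner at (311,290), and the hump (318,430) clear of every foot. The nearest foot is about 37° away. The support sits a little to -y.

```bash
python3 - <<'E'
from h import *
import pickle
w=pickle.load(open("w6.pkl","rb"))
px=lambda p:[.539+.1-p[1]/3000,-.2215+.1-p[0]/3000,.088]
cam=w["T"][:3,3]
def at(p,z):
    q=np.array(px(p));return cam+(q-cam)*(z-cam[2])/(q[2]-cam[2])
print("burner",at((311,290),.071).round(4)); 
E4=[(482,85),(535,450),(168,505),(108,140)]
print("support ctr",np.mean([at(p,.088) for p in E4],0).round(4),"radii",[np.round(np.hypot(*(at(p,.088)-np.mean([at(p,.088) for p in E4],0))[:2]),4) for p in E4])
print("dish edge l/r/t at .062", at((58,290),.062).round(4),at((315,28),.062).round(4),at((318,546),.062).round(4))
# scene + side second views of bar ends for height
a=grab("scene");b=grab("side")
pickle.dump((a,b),open("s6.pkl","wb"))
o=[]
for im in(a,b):
    u=proj(im,[.539,-.2215,.08])[0].astype(int); c=im["color"][u[1]-38:u[1]+38,u[0]-50:u[0]+50]; o.append(cv2.resize(c,(400,304),interpolation=2)); print(u)
cv2.imwrite("pics/z7.png",np.hstack(o)[...,::-1])
E
```

```text
burner [ 0.5392 -0.2219  0.071 ]
support ctr [ 0.5407 -0.2292  0.088 ] radii [np.float64(0.0878), np.float64(0.0875), np.float64(0.0871), np.float64(0.0884)]
dish edge l/r/t at .062 [ 0.5376 -0.1292  0.062 ] [ 0.6319 -0.2216  0.062 ] [ 0.4455 -0.2227  0.062 ]
[187 186]
[285 158]
```

View pics/z7.png

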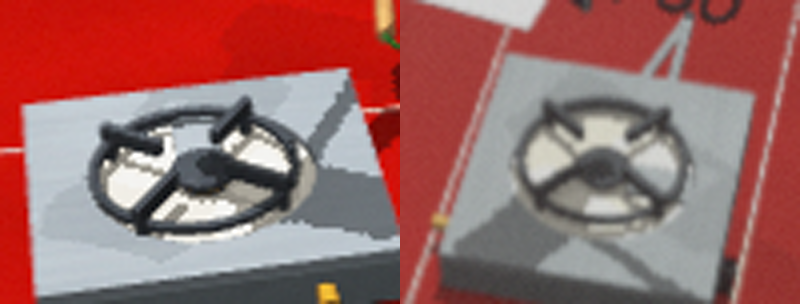

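The left picture (scene) and right picture (side) both show the support turned with its bars on the diagonals, sitting about 7 mm off toward -y. I'll grip the bar again and pull it back to centre.

>>> send_rows(steps=[-0.35, 0, 0, 0, -4.7, -0.35, 0, 0, 0, -4.7, -0.35, 3.7, 0.2, 4, 0, -0.35, 0, 0, 4, 0, -0.35, 0, 0, 4, 0, -0.35, 0, 0, 0, 0, -0.35, 0, 0, 4, 0, -0.35, 0, 0, 2.5, 0, -0.35, 0, 0, 1.8, 0, -0.35, 0, 0, 0, 0])

```text
clock: 12.8
position: [0.5815, -0.2598, 0.0417]
ee_rot: [-0.0, 0.948, -0.318, -0.003]
contact_force: [0.6, 0.6, 0.1]
width: 0.0272
gripper_force: 0.0
```

>>> send_rows(steps=[-0.35, 0, 0, 0.3, 0, -1, 0, 0, 0, 0, -1, 0, 0, 0, 0, -1, 0, 0, 0, 0], newtons=30)

```text
clock: 13.2
position: [0.5843, -0.261, 0.0422]
ee_rot: [0.0, 0.948, -0.318, 0.002]
contact_force: [2.0, -0.3, 3.3]
width: 0.0079
gripper_force: 33.2
```

>>> send_rows(steps=[-1, -0.16, -0.14, 0, 0, -1, -0.16, -0.14, 0, 0, -1, -0.16, -0.12, 0, 0, -1, 0, 0, 0, 0, -1, 0, 0, 0, 0])

```text
clock: 13.7
position: [0.583, -0.2563, 0.0422]
ee_rot: [0.001, 0.948, -0.318, 0.002]
contact_force: [2.4, -5.2, 5.7]
width: 0.0083
gripper_force: 33.7
```

>>> send_rows(steps=[-0.6, 0, 0, 0, 0, -0.35, 0, 0, 0, 0, -0.35, 0, 0, 0, 0, -0.35, 0, 0, -3, 0, -0.35, 0, 0, -4, 0, -0.35, -1.5, 0, -5, 0, -0.35, -1.5, 0, -5, 0, -0.35, 0, 0, -4, 0, -0.35, 0, 0, 0, 0, -0.35, 0, 0, 0, 0])

```text
clock: 14.7
position: [0.5586, -0.2366, 0.2471]
ee_rot: [-0.0, 0.948, -0.318, 0.001]
contact_force: [-0.3, 0.6, -0.9]
width: 0.0277
gripper_force: 0.0
```

```bash
cat > m.py <<'E'
from h import *
from scipy.optimize import least_squares
import pickle
def meas(w,C=np.array([.539,-.2217])):
    g=cv2.cvtColor(w["color"],cv2.COLOR_RGB2GRAY).astype(np.float32)
    rr=np.arange(.060,.092,.0005); pts=[]
    for t in np.radians(np.arange(0,360,2)):
        d=np.array([np.cos(t),np.sin(t)])
        P=np.c_[C+rr[:,None]*d,np.full(len(rr),.074)]; q=proj(w,P).astype(np.float32)
        v=cv2.remap(g,q[None,:,0],q[None,:,1],1)[0]
        if v[:6].min()<125: continue
        k=np.nonzero(v<110)[0]
        if len(k) and (np.degrees(np.arctan2(*(q[k[0]]-q[0])[::-1])) or 1): pts.append(C+rr[k[0]]*d)
    pts=np.array(pts); f=lambda x:np.hypot(*(pts-x[:2]).T)-x[2]
    s=least_squares(f,[*C,.079],loss="soft_l1",f_scale=.0007); print("ring centre",s.x.round(4),len(pts),"rms",np.sqrt(np.median(f(s.x)**2)))
    c=s.x[:2]; dark=[]
    for a in np.arange(0,360,1):
        t=np.radians(a); P=[[*(c+r*np.array([np.cos(t),np.sin(t)])),.088] for r in (.05,.055,.06,.065)]
        q=proj(w,P).astype(np.float32); v=cv2.remap(g,q[None,:,0],q[None,:,1],1)[0]
        if v.max()<105: dark.append(int(a))
    print("bar angles",dark); return c
if __name__=="__main__":
    meas(pickle.load(open("w6.pkl","rb")))
    w=grab("wrist");pickle.dump(w,open("w7.pkl","wb"));meas(w);print(get_state()["position"])
E
python3 m.py
```

```text
ring centre [ 0.542  -0.2296  0.0771] 148 rms 0.00031201806963544537
bar angles [49, 50, 51, 52, 53, 54, 55, 56, 57, 58, 59, 140, 141, 142, 143, 144, 145, 146, 147, 229, 230, 231, 232, 234, 235, 236, 237, 238, 320, 321, 322, 323, 324, 325, 326, 327]
ring centre [ 0.5406 -0.2252  0.0772] 151 rms 0.00035745843046074144
bar angles [48, 49, 50, 51, 52, 53, 54, 55, 56, 57, 58, 140, 141, 142, 143, 144, 145, 146, 229, 230, 231, 232, 233, 234, 235, 236, 237, 238, 320, 321, 322, 323, 324, 325, 326]
[ 0.55791317 -0.23635344  0.2454227 ]
```

The support is now within 4 mm of the burner axis, with its bars about 37° clear of the hump. Now over to the pot's grip.

>>> send_rows(steps=[-0.2, 0, 0, -1, -7.4, -0.2, 0, 0, -1, -7.4, -0.2, 0, 0, -1, -7.4, -0.2, 0, 0, 0, -7.4, -0.2, 0, 0, 0, -7.5, -0.2, -0.3, -4.8, 0, 0, -0.2, -0.3, -4.8, 0, 0, -0.2, -0.3, -4.8, 0, 0, -0.2, -0.3, -4.8, 0, 0, -0.2, -0.3, -4.8, 0, 0])

```text
clock: 15.75
position: [0.5421, 0.0049, 0.2737]
ee_rot: [-0.0, 1.0, -0.0, -0.003]
contact_force: [0.6, 0.5, 0.4]
width: 0.0341
gripper_force: 0.0
```

>>> send_rows(steps=[-0.2, -0.3, -4.8, 0, 0, -0.2, -0.3, -4.8, 0, 0, -0.2, -0.3, -4.8, 0, 0, -0.2, -0.3, -4.8, 0, 0, -0.2, -0.3, -4.8, 0, 0, -0.2, 0, -1, 0, 0, -0.2, 0, 0, 0, 0, -0.2, 0, 0, 0, 0, -0.2, 0, 0, 0, 0])

```text
clock: 16.65
position: [0.5288, 0.2512, 0.2757]
ee_rot: [0.001, 1.0, -0.001, -0.001]
contact_force: [-0.8, -0.1, 0.2]
width: 0.0343
gripper_force: 0.0
```

```bash
cat > g.py <<'E'
from h import *
import pickle
def grip(im,X=(.5387,.2685,.0707),s=60):
    h=cv2.cvtColor(im["color"],cv2.COLOR_RGB2HSV); u=proj(im,X)[0]
    m=cv2.inRange(h,(8,60,90),(25,255,255)); n,l,st,ce=cv2.connectedComponentsWithStats(m)
    k=[i for i in range(1,n) if st[i,4]>30]; k=min(k,key=lambda i:np.hypot(*(ce[i]-u))); yy,xx=np.nonzero(l==k)
    r=cv2.minAreaRect(np.c_[xx,yy].astype(np.float32)); c=np.array(r[0]); b=cv2.boxPoints(r)
    e=[(b[0]+b[1])/2,(b[1]+b[2])/2,(b[2]+b[3])/2,(b[3]+b[0])/2]
    ee=max([(e[0],e[2]),(e[1],e[3])],key=lambda q:np.hypot(*(q[0]-q[1])))
    return u,c,ee,len(xx)
if __name__=="__main__":
    w=grab("wrist");pickle.dump(w,open("w8.pkl","wb"))
    s=get_state();print(s["position"],s["qpos"].round(2))
    u,c,ee,n=grip(w);print(u,c,ee,n);P=[onz(w,e,.07) for e in ee];print("ends",P,"ctr",onz(w,c,.07),"ang",np.degrees(np.arctan2(*(P[0]-P[1])[1::-1])))
    a,b,_=pickle.load(open("i0.pkl","rb"))
    ra=ray(a,grip(a)[1]);rb=ray(b,grip(b)[1])
    print(tri([ray(w,c),ra]),tri([ray(w,c),rb]))
E
python3 g.py
```

```text
[0.52887592 0.2511701  0.27604   ] [ 0.33  0.26  1.35 -0.    1.53  1.9 ]
[241.64460324 158.03309153] [239.72782898 159.01235962] (array([238.49484, 131.88658], dtype=float32), array([240.96082, 186.13814], dtype=float32)) 788
ends [array([0.56884046, 0.27173274, 0.07      ]), array([0.50466403, 0.26984008, 0.07      ])] ctr [0.53744359 0.27080125 0.07      ] ang 1.6892482752957352
(array([0.53690943, 0.26867426, 0.07222745]), [np.float64(0.0021937254138981567), np.float64(0.0021937254138981784)]) (array([0.53876238, 0.27119204, 0.07201655]), [np.float64(0.001115210817124614), np.float64(0.0011152108171244503)])
```

The grip is at (0.537, 0.2705, 0.071), axis turned +1.7°, length 64 mm, which agrees with the text. I'll descend astride it, with the tip offset allowed for.

>>> send_rows(steps=[-0.2, 0.9, -1.9, 4, -1.7, -0.2, 0, 0, 5, 0, -0.2, 0, 0, 5, 0, -0.2, 0, 0, 3, 0, -0.2, 0, 0, 0, 0, -0.2, 0, 0, 3, 0, -0.2, 0, 0, 2, 0, -0.2, 0, 0, 1.5, 0, -0.2, 0, 0, 1.3, 0, -0.2, 0, 0, 0, 0])

```text
clock: 17.7
position: [0.5379, 0.2713, 0.0283]
ee_rot: [0.0, 1.0, 0.014, -0.0]
contact_force: [-0.3, -1.0, -0.0]
width: 0.0343
gripper_force: 0.0
```

>>> send_rows(steps=[-1, 0, 0, 0, 0, -1, 0, 0, 0, 0, -1, 0, 0, 0, 0, -1, 0, 0, 0, 0], newtons=40)

```text
clock: 18.1
position: [0.5387, 0.2723, 0.0295]
ee_rot: [-0.0, 1.0, 0.015, 0.001]
contact_force: [1.5, -0.1, 1.6]
width: 0.0164
gripper_force: 39.1
```

The grip is held (16 mm, 39 N). Next I swing the bail up on a 100 mm arc.

>>> send_rows(steps=[-1, 0, 0.12, -1.56, 0, -1, 0, 0.37, -1.53, 0, -1, 0, 0.6, -1.45, 0, -1, 0, 0.82, -1.34, 0, -1, 0, 1.02, -1.19, 0, -1, 0, 1.19, -1.02, 0, -1, 0, 1.34, -0.82, 0, -1, 0, 1.45, -0.6, 0, -1, 0, 1.53, -0.37, 0, -1, 0, 1.56, -0.12, 0, -1, 0, 0, 0, 0, -1, 0, 0, 0, 0])

```text
clock: 19.3
position: [0.5411, 0.1695, 0.1302]
ee_rot: [0.001, 1.0, 0.014, 0.001]
contact_force: [-2.1, -0.9, 10.0]
width: 0.0161
gripper_force: 40.2
```

```bash
python3 - <<'E'
from h import *
from g import grip
s=get_state();print(s["position"],s["contact_force"],s["width"])
p=s["position"]+[0,0,.0435]; a=grab("scene");b=grab("side")
A=grip(a,p);B=grip(b,p);print(A[0],A[1],A[3],B[0],B[1],B[3]);print(tri([ray(a,A[1]),ray(b,B[1])]))
E
```

```text
[0.54109949 0.16950032 0.13018619] [-2.10279779 -0.92925073  9.99810747] 0.016098534324473664
[302.77902513 150.65665647] [302.38458252 152.07691956] 39 [261.82636541 221.49225778] [267.8500061  223.45001221] 32
(array([0.5240512 , 0.16954499, 0.16148284]), [np.float64(0.005364530738617934), np.float64(0.005364530738618116)])
```

>>> send_rows(steps=[-1, 0, 0, -1, 0, -1, 0, 0, -1.5, 0, -1, 0, 0, -2.5, 0, -1, 0, 0, -3, 0, -1, 0, 0, -3, 0, -1, 0, 0, -2.5, 0, -1, 0, 0, -1.5, 0, -1, 0, 0, 0, 0, -1, 0, 0, 0, 0, -1, 0, 0, 0, 0], newtons=50)

```text
clock: 20.4
position: [0.5395, 0.1713, 0.2764]
ee_rot: [0.001, 1.0, 0.015, -0.002]
contact_force: [-0.0, 0.7, -3.9]
width: 0.0159
gripper_force: 49.3
```

>>> send_rows(steps=[-1, 0, 0.5, 0, 0, -1, -0.1, 1, 0, 0, -1, -0.1, 1.7, 0, 0, -1, -0.1, 2.4, 0, 0, -1, -0.1, 3, 0, 0, -1, -0.1, 3, 0, 0, -1, -0.1, 3, 0, 0, -1, -0.1, 3, 0, 0, -1, -0.1, 3, 0, 0, -1, -0.1, 3, 0, 0, -1, -0.1, 3, 0, 0, -1, -0.1, 3, 0, 0])

```text
clock: 21.6
position: [0.5376, -0.126, 0.2781]
ee_rot: [0.0, 1.0, 0.015, -0.0]
contact_force: [1.6, 1.0, -2.9]
width: 0.0161
gripper_force: 49.3
```

>>> send_rows(steps=[-1, -0.1, 2.8, 0, 0, -1, 0, 2.3, 0, 0, -1, 0, 1.8, 0, 0, -1, 0, 1.3, 0, 0, -1, 0, 0.9, 0, 0, -1, 0, 0.5, 0, 0, -1, 0, 0.1, 0, 0, -1, 0, 0, 0, 0, -1, 0, 0, 0, 0, -1, 0, 0, 0, 0, -1, 0, 0, 0, 0, -1, 0, 0, 0, 0])

```text
clock: 22.8
position: [0.5403, -0.2212, 0.2785]
ee_rot: [0.0, 1.0, 0.015, 0.0]
contact_force: [0.1, -0.1, -4.6]
width: 0.0163
gripper_force: 49.3
```

```bash
python3 - <<'E'
from h import *
s=get_state();p=s["position"];print(p,s["contact_force"])
import pickle
a=grab("scene");b=grab("side");w=grab("wrist");pickle.dump((a,b,w),open("p1.pkl","wb"))
# pot body by low saturation vs red table / motion difference vs image before pot (s6)
a0,b0=pickle.load(open("s6.pkl","rb"))
for im,i0,n in((a,a0,"scene"),(b,b0,"side")):
    d=np.abs(im["color"].astype(int)-i0["color"]).max(2)>25
    X=[p[0]-.0,p[1],p[2]+.0435-.17]   # predicted pot bottom
    z=X[2]
    q=lambda h,r:proj(im,[[X[0]+r*np.cos(t),X[1]+r*np.sin(t),z+h] for t in np.linspace(0,6.28,40)])
    top=q(.08,.06);bot=q(0,.054);allp=np.r_[top,bot]
    print(n,"pred x",allp[:,0].min(),allp[:,0].max(),"bottom row",bot[:,1].max(),"mid rim",top.mean(0))
    for h,r in((.02,.0555),(.04,.057)):
        c=proj(im,[[X[0],X[1],z+h]])[0]; row=int(round(c[1])); e=q(h,r)
        print(" row",row,"pred",e[:,0].min().round(1),e[:,0].max().round(1)); lo=int(e[:,0].min())-14;hi=int(e[:,0].max())+15
        print(lo,"".join(".#"[int(v)] for v in d[row,lo:hi]))
    c=int(proj(im,[X])[0][0]); r0=int(bot[:,1].max())-12; print("col",c,r0,"".join(".#"[int(v)] for v in d[r0:r0+25,c]), im["color"][r0:r0+25,c].tolist())
E
```

```text
[ 0.54034133 -0.22119654  0.27853188] [ 0.09459018 -0.11592151 -4.58968038]
scene pred x 165.28870773563062 203.78625461276562 bottom row 177.5512443482773 mid rim [184.61052018 147.17645001]
 row 163 pred 168.5 203.3
154 .....######################################.....................
 row 158 pred 167.4 203.5
153 ......#######################################....................
col 186 165 ###########.##....#####.. [[68, 73, 74], [67, 70, 73], [67, 70, 73], [67, 71, 75], [65, 68, 72], [66, 71, 74], [67, 71, 74], [66, 71, 73], [65, 70, 72], [66, 71, 74], [66, 67, 72], [63, 67, 71], [66, 70, 73], [71, 75, 78], [186, 194, 202], [195, 205, 211], [197, 205, 213], [197, 206, 212], [124, 129, 136], [114, 119, 124], [50, 54, 58], [38, 41, 46], [41, 43, 47], [39, 43, 47], [43, 46, 49]]
side pred x 271.07332406709963 302.80778283101483 bottom row 155.74036366720202 mid rim [286.55119201 130.79068777]
 row 142 pred 272.1 300.7
258 ...............##############################............
 row 138 pred 271.7 301.4
257 ...............#####..............###.###.#####............
col 286 143 ##..############......#.. [[78, 79, 76], [74, 72, 73], [71, 71, 72], [73, 69, 70], [68, 66, 68], [72, 69, 70], [72, 71, 70], [73, 70, 71], [78, 81, 77], [133, 131, 124], [151, 150, 139], [135, 134, 124], [131, 129, 120], [107, 104, 99], [72, 70, 69], [62, 59, 60], [62, 61, 61], [63, 60, 63], [60, 59, 61], [58, 56, 59], [62, 62, 62], [63, 62, 61], [63, 61, 61], [66, 62, 60], [92, 90, 85]]
```

```bash
python3 - <<'E'
from h import *
import pickle
a,b,w=pickle.load(open("p1.pkl","rb"))
for im,rows,lo,hi in((a,range(136,184,4),145,215),(b,range(118,160,4),255,315)):
    for r in rows:
        c=im["color"][r].astype(int); ch="".join("R" if x[0]-x[1]>50 else ("L" if x.mean()>105 else ("g" if x.mean()>52 else "k")) for x in c[lo:hi]); print(r,lo,ch)
s=get_state();p=s["position"]
print("grip proj scene/side",proj(a,p+[0,0,.0435]),proj(b,p+[0,0,.0435]))
E
```

```text
136 145 RRRRRRRRRRRRRRRRRRRRRRRRRRRRRRRRgRRRRRLgRRRRRRRRRRRRRRRRRRRRRRRRRRRRgg
140 145 RRRRRRRRRRRRRRRRRRRRRRRRRgggggggggLLgLLgRRRRRRRRRRRRRRRRRRRRRRRRRRRRRR
144 145 RRRRRRRRRRRRRRRRRgggggggggggggggggggggLgggggggLLLRRRRRRRRRRRRRRRRRRRRR
148 145 RRRRRRRRRRRRRRRLgkggggggggggggggggggggggggggggLLLLgggRRRRRRRRRRRRRRRRR
152 145 RRRRRRRRRRRRRRRggLLggggggggggggggggggggggggggLgggLgggRRRRRRRRRRRRRRRRR
156 145 RRRRRRRRRRRRRRRggggggggLgLLLgggggggggggggggggLgggggggRRRRRRRRRRRRRRRRR
160 145 RRRRRRRRRRRRRRRgggggggggggggggggggggggggggggggggggggRRRRRRRRRRRRRRRRRR
164 145 RRRRRRRRRRRRRRRggggggggggggggggggggggggggggggggggggRRRRRRRRRRRRRRRRRRR
168 145 RRRRRRRRRRRRRRgggggggggggggggggggggggggggggggggggggLLLLLLLLLLLLLLLLLLL
172 145 RRRRRRRRRRRRRRRLLLggggggggggggggggggggggggggggggggLLLLggLLLLLLLLLLLLLL
176 145 LLLLLLLLLLLLLLLLLLLLLLgggggggggggggggggggggggkkkkgggkkkkgLLLLLLLLLLLLL
180 145 LLLLLLLLLLLLLLLLLLgkkkggggkkkggLLLLLLLLLLLLLLLkkkkkgLgkkLLLLkgggLLLLLL
118 255 LLLLLLLLLLLLLLLLLLRRRRRRRRLLggggkggggggLRRRRggggRRRRRgRRgkgR
122 255 LLLLLLLLLLLLLLLgRRRRLgggggggggggggggggggggggggggggggRRRggRRR
126 255 RRRRRRLLLLLLLRRgLLgggggggggggggggggggggggggggggLRLgLLRRRRRRR
130 255 RRRRRLRRRRRRRRRRgLggggggggggggggggggggggggggggggLLgLRRRRRRRR
134 255 RRRRLRLLLLLLLLLLRggggLLgggLLLLLLLLLggggggggggggggLgRRRRRRRRR
138 255 RRLRLLLLLLLLLLLLLLggggLLLLLLLLLLLLLLLLLLLLLLggggLLRRRRRRRRRR
142 255 RLRLLLLLLLLLLLLLLLLggggggggggggggLgggggggggggggLLLLLLLLLLLLL
146 255 LLLLLLLLLLLLLLLLggggggggggggggggggggggggggggggLLLLLLLLLLLLLL
150 255 LLLLLLLLLLLLLLLgggggggggggggggggggggggggggggggggLLLLLLLLLLLL
154 255 LLLLLLLLLLLgggLLLLLLLLLggggLLLLLLLLLLggggLLLLgggggLLLLLLLLLL
158 255 LLLLLLLLLLggLLLLLLLLLLLLLgggggggggggLLLLLLLLLLLLLLggLLLLLLLL
grip proj scene/side [[182.4499694  121.15146523]] [[287.86088498 112.53143621]]
```

The pot may still be swinging, so I let it settle and measure again.

>>> send_rows(steps=[-1, 0, 0, 0, 0, -1, 0, 0, 0, 0, -1, 0, 0, 0, 0, -1, 0, 0, 0, 0, -1, 0, 0, 0, 0, -1, 0, 0, 0, 0, -1, 0, 0, 0, 0, -1, 0, 0, 0, 0, -1, 0, 0, 0, 0, -1, 0, 0, 0, 0, -1, 0, 0, 0, 0, -1, 0, 0, 0, 0])

```text
clock: 24.15
position: [0.5402, -0.221, 0.2784]
ee_rot: [-0.0, 1.0, 0.015, -0.0]
contact_force: [-0.5, -0.4, -4.3]
width: 0.0164
gripper_force: 49.3
```

```bash
cat > t.py <<'E'
from h import *
import pickle
s=get_state();p=s["position"];print(p,s["contact_force"],s["moment"].round(2))
a=grab("scene");b=grab("side");pickle.dump((a,b),open("p2.pkl","wb"))
def show(im,rows,lo,hi):
    for r in rows:
        c=im["color"][r].astype(int); print(r,lo,"".join("R" if x[0]-x[1]>50 else ("L" if x.mean()>105 else ("g" if x.mean()>52 else "k")) for x in c[lo:hi]))
if __name__=="__main__":
    show(a,range(140,184,4),145,215);show(b,range(118,160,4),255,315)
E
python3 t.py
```

```text
[ 0.54023417 -0.22097244  0.27843369] [-0.51929513 -0.429572   -4.34911144] [ 0.05 -0.04  0.03]
140 145 RRRRRRRRRRRRRRRRRRRRRRRRRRRRRRRRRRLggggggLggggggggggggggLLRRRRRRRRRRRR
144 145 RRRRRRRRRRRRRRRRRRRRRRRRRRRLgggggggggggggggggggggggggggggggggRRRRRRRRR
148 145 RRRRRRRRRRRRRRRRRRRRRRRRLggggggggggggggggggggggggggggggggggggRRRRRRRRR
152 145 RRRRRRRRRRRRRRRRRRRRRRRRggggggggggggggggggggggggggggggggggggggRRRRRRRR
156 145 RRRRRRRRRRRRRRRRRRRRRRRRRgggLggggggggggggggggggggLggggggggggggRRRRRRRR
160 145 RRRRRRRRRRRRRRRRRRRRRRRRRRgggggggggggggggggggggggggggggggggggggRRRRRRR
164 145 RRRRRRRRRRRRRRRRRRRRRRRRRRRggggggggggggggggggggggggggggggggggggRRRRRRR
168 145 RRRRRRRRRRRRRRRRRRRRRRRRRRRRgggggggggggggggggggggggggggggggggggLLLLLLL
172 145 RRRRRRRRRRRRRRLLLLLLLLLLLLLLLgggggggggggggggggggggggggggggggLLLLLLLLLL
176 145 LLLLLLLLLLLLLLLLLLLLLLLLLLLLLLLggggggggggggggggggggggkkkgLLLLLLLLLLLLL
180 145 LLLLLLLLLLLLLLLLLLgkkggggggggggLLLLLLLLLLLLLLLkkkkkgLgkgLLLLkkkgLLLLLL
118 255 LLLLLLLLLLLLLLLLgLRRRRRRRRRRRRgggggRRRRRRRRRggLRRRRRRgRRgggR
122 255 LLLLLLLLLLLLLLLgRRRRRRRRRRRRRRRRRRRRRRRRRRRRRRRgggggRRRggRRR
126 255 RRRRRRLLLLLLLLgRRRRRggggggggggggggggggggggLRRRRRRgLLLRRRRRRR
130 255 RRRRRLRRRRRRRRgLLgggggggggggggggggggggggggggggLLLggLRRRRRRRR
134 255 RRRRLRLLLLLLLLLgLggggggggggggggggggggggggggggggLLgLRRRRRRRRR
138 255 RRLLLLLLLLLLLLLLLggggggggggLggLLgLggggggggggggggggRRRRRRRRRR
142 255 RLRLLLLLLLLLLLLLLgggggggLLLLLLLLLLLLLLLLLggggggLLLLLLLLLLLLL
146 255 LLLLLLLLLLLLLLLLggggggggggggggggggggggggggggggLLLLLLLLLLLLLL
150 255 LLLLLLLLLLLLLLLgggggggggggggggggggggggggggggggggLLLLLLLLLLLL
154 255 LLLLLLLLLLLgggLLLLLLLLgggggggggggggggggggLLLLgggggLLLLLLLLLL
158 255 LLLLLLLLLLgLLLLLLLLLLLLLLLggggggggggLLLLLLLLLLLLLLggLLLLLLLL
```

>>> send_rows(steps=[-1, 0, 0, 0.4, 0, -1, 0, 0, 0.4, 0, -1, 0, 0, 0.4, 0, -1, 0, 0, 0.4, 0, -1, 0, 0, 0.4, 0, -1, 0, 0, 0.4, 0, -1, 0, 0, 0.4, 0, -1, 0, 0, 0.2, 0, -1, 0, 0, 0, 0, -1, 0, 0, 0, 0, -1, 0, 0, 0, 0, -1, 0, 0, 0, 0])

```text
clock: 25.45
position: [0.5404, -0.2212, 0.2487]
ee_rot: [0.0, 1.0, 0.015, 0.0]
contact_force: [-0.3, 0.6, -3.6]
width: 0.0162
gripper_force: 49.3
```

>>> send_rows(steps=[-1, 0, 0, 0, 0, -1, 0, 0, 0, 0, -1, 0, 0, 0, 0, -1, 0, 0, 0, 0, -1, 0, 0, 0, 0, -1, 0, 0, 0, 0, -1, 0, 0, 0, 0, -1, 0, 0, 0, 0, -1, 0, 0, 0, 0, -1, 0, 0, 0, 0, -1, 0, 0, 0, 0, -1, 0, 0, 0, 0])

```text
clock: 26.65
position: [0.5403, -0.2212, 0.2484]
ee_rot: [0.0, 1.0, 0.015, -0.0]
contact_force: [0.2, -0.4, -4.1]
width: 0.0161
gripper_force: 49.3
```

```bash
cat > sw.py <<'E'
from h import *
s=get_state();p=s["position"];X=p+[0,0,.0435-.17]
print(p,s["contact_force"])
for i in range(8):
    a=grab("scene"); o=[]
    for h,r in((.025,.0557),(.045,.057)):
        c=proj(a,[X+[0,0,h]])[0]; row=int(round(c[1])); q=proj(a,[X+[r*np.cos(t),r*np.sin(t),h] for t in np.linspace(0,6.28,60)])[:,0]
        x=a["color"][row].astype(int); g=(x.mean(1)<105)&(x[:,0]-x[:,1]<50); u=int(round(c[0])); l=u
        while g[l-1]: l-=1
        k=u
        while g[k+1]: k+=1
        o+=[(l+k)/2-(q.min()+q.max())/2, k-l+1-(q.max()-q.min())]
    print(np.round(o,1))
E
python3 sw.py
```

```text
[ 0.54025763 -0.2212315   0.24841872] [ 0.22987888 -0.39835522 -4.08732503]
[  7.1 -18.6  -3.  -14.6]
[  5.1 -18.6  -3.5 -13.6]
[  4.1 -18.6  -1.   -8.6]
[  3.6 -19.6  -1.   -8.6]
[  3.6 -19.6  -1.   -8.6]
[  5.1 -18.6  -3.5 -13.6]
[  6.1 -18.6  -3.  -14.6]
[ -0.9   1.4  -3.  -14.6]
```

```bash
sed -i 's/^        while g\[l-1\]: l-=1/        kk=np.nonzero(g[u-32:u+33])[0]+u-32; l=kk[0]/; s/^        while g\[k+1\]: k+=1/        k=kk[-1]/' sw.py; python3 sw.py
```

```text
[ 0.5402637  -0.22107451  0.24841117] [ 0.03670209  0.39453005 -4.71326201]
[1.  1.4 1.  1.4]
[3.5 2.4 3.  1.4]
[5.5 2.4 4.5 2.4]
[5.5 2.4 5.  1.4]
[5.5 2.4 4.5 2.4]
[4.  1.4 3.  1.4]
[2.  1.4 2.  1.4]
[-1.   1.4 -1.   1.4]
```

>>> send_rows(steps=[-1, 0, 0, 0, 0, -1, 0, 0, 0, 0, -1, 0, 0, 0, 0, -1, 0, 0, 0, 0, -1, 0, 0, 0, 0, -1, 0, 0, 0, 0, -1, 0, 0, 0, 0, -1, 0, 0, 0, 0, -1, 0, 0, 0, 0, -1, 0, 0, 0, 0, -1, 0, 0, 0, 0, -1, 0, 0, 0, 0])

```text
clock: 28.65
position: [0.5402, -0.2211, 0.2484]
ee_rot: [-0.0, 1.0, 0.015, -0.0]
contact_force: [0.0, -0.3, -4.0]
width: 0.0164
gripper_force: 49.3
```

```bash
sed -i 's/range(8)/range(14)/' sw.py; python3 sw.py; python3 -c "
from h import *;print(get_state()['clock'])"
```

```text
[ 0.54023992 -0.22106653  0.24842313] [ 0.01163229 -0.25414516 -4.01051065]
[2.  1.4 1.5 0.4]
[4.  1.4 3.  1.4]
[5.5 2.4 4.  1.4]
[5.5 2.4 5.  1.4]
[4.5 2.4 4.  1.4]
[3.  1.4 3.  1.4]
[1.  1.4 1.  1.4]
[-1.   1.4 -1.   1.4]
[-3.5  2.4 -3.   1.4]
[-5.5  2.4 -5.   1.4]
[-6.5  2.4 -6.   1.4]
[-6.5  2.4 -6.   1.4]
[-6.5  2.4 -5.   1.4]
[-4.5  2.4 -4.   1.4]
29.35
```

The swing is almost undamped (period 0.82 s, about 19 mm). I'll cancel it by shifting the grip over the pot at its next turning point, 29.60 s.

>>> send_rows(steps=[-1, 0, 0, 0, 0, -1, 0, 0, 0, 0, -1, 0, -2.2, 0, 0, -1, 0, 0, 0, 0, -1, 0, 0, 0, 0])

```text
clock: 29.85
position: [0.5397, -0.1993, 0.2486]
ee_rot: [0.0, 1.0, 0.015, 0.0]
contact_force: [-0.4, -0.8, -4.1]
width: 0.0166
gripper_force: 49.3
```

```bash
python3 sw.py; python3 -c "
from h import *;print(get_state()['clock'])"
```

```text
[ 0.53966492 -0.19925755  0.24859043] [-0.44425603 -0.81116888 -4.09509684]
[-1.7  1.6 -1.3  0.5]
[-0.7  1.6 -0.8  1.5]
[-0.7  1.6 -0.8  1.5]
[-0.7  1.6 -0.8  1.5]
[-0.7  1.6 -0.3  0.5]
[-0.2  2.6 -0.3  0.5]
[-0.2  2.6 -0.3  0.5]
[-0.7  1.6 -0.8  1.5]
[-0.7  1.6 -0.8  1.5]
[-0.7  1.6 -0.8  1.5]
[-0.7  1.6 -1.3  0.5]
[-1.7  1.6 -1.3  0.5]
[-1.7  1.6 -1.3  0.5]
[-1.7  1.6 -1.3  0.5]
30.55
```

The swing is gone (±2 mm). I'll move back over one full period while lowering, then touch down slowly.

>>> send_rows(steps=[-1, 0, 0.26, 0.3, 0, -1, 0, 0.26, 0.3, 0, -1, 0, 0.26, 0.3, 0, -1, 0, 0.26, 0.3, 0, -1, 0, 0.26, 0.3, 0, -1, 0, 0.26, 0.3, 0, -1, 0, 0.26, 0.3, 0, -1, 0, 0.26, 0.3, 0, -1, 0, 0, 0.2, 0, -1, 0, 0, 0.1, 0])

```text
clock: 31.55
position: [0.5401, -0.2199, 0.2211]
ee_rot: [-0.0, 1.0, 0.015, -0.0]
contact_force: [-0.0, 0.7, -4.7]
width: 0.0161
gripper_force: 49.3
```

```bash
sed -i 's/range(14)/range(10)/' sw.py; python3 sw.py
```

```text
[ 0.5401204  -0.21987103  0.22110626] [-0.01749616  0.74158675 -4.68582894]
[-0.9  1.8 -0.5  0.7]
[-0.4  0.8 -0.5  0.7]
[ 0.1  1.8 -0.5  0.7]
[ 0.1  1.8 -0.5  0.7]
[ 0.1  1.8 -0.5  0.7]
[-0.4  0.8 -0.5  0.7]
[-0.9  1.8 -0.5  0.7]
[-0.9  1.8 -1.   1.7]
[-0.9  1.8 -1.   1.7]
[-1.4  0.8 -1.5  0.7]
```

>>> send_rows(steps=[-1, 0, 0, 0.1, 0, -1, 0, 0, 0.1, 0, -1, 0, 0, 0.1, 0, -1, 0, 0, 0.1, 0, -1, 0, 0, 0.1, 0, -1, 0, 0, 0, 0])

```text
clock: 32.65
position: [0.5406, -0.2205, 0.218]
ee_rot: [0.001, 1.0, 0.015, 0.001]
contact_force: [-1.7, -0.1, 4.6]
width: 0.0161
gripper_force: 50.2
```

>>> send_rows(steps=[-1, 0, 0, 0.1, 0, -1, 0, 0, 0.1, 0, -1, 0, 0, 0, 0])

```text
clock: 32.95
position: [0.5409, -0.2212, 0.2178]
ee_rot: [0.002, 1.0, 0.015, 0.002]
contact_force: [-2.3, -0.7, 11.7]
width: 0.0165
gripper_force: 50.9
```

>>> send_rows(steps=[-1, 0, 0, 0.1, 0, -1, 0, 0, 0.1, 0, -1, 0, 0, 0, 0])

```text
clock: 33.25
position: [0.5413, -0.2219, 0.2176]
ee_rot: [0.003, 1.0, 0.015, 0.003]
contact_force: [-4.8, -0.7, 19.0]
width: 0.0161
gripper_force: 51.6
```

It has landed at z ≈ 0.219. I'll relieve the press and check the pot before letting go.

>>> send_rows(steps=[-1, 0, 0, -0.2, 0, -1, 0, 0, -0.2, 0, -1, 0, 0, -0.15, 0, -1, 0, 0, 0, 0, -1, 0, 0, 0, 0])

```text
clock: 33.75
position: [0.5403, -0.22, 0.218]
ee_rot: [0.0, 1.0, 0.015, 0.0]
contact_force: [-1.3, 0.5, 3.2]
width: 0.0159
gripper_force: 50.0
```

```bash
cat t.py | sed 's/range(140,184,4),145,215/range(150,206,3),150,220/; s/range(118,160,4),255,315/range(124,178,3),255,320/' > t2.py; python3 t2.py; python3 - <<'E'
from h import *
import pickle
a,b=pickle.load(open("p2.pkl","rb"))
for n,im in(("scene",a),("side",b)):
  for h,r in((.08,.06),(.03,.056),(0,.054)):
    q=proj(im,[[.5392+r*np.cos(t),-.222+r*np.sin(t),.088+h] for t in np.linspace(0,6.28,80)]);print(n,h,q.min(0).round(1),q.max(0).round(1))
E
```

```text
[ 0.54031212 -0.21998838  0.21802525] [-1.3459036   0.47054656  3.17259596] [ 0.03  0.25 -0.07]
150 150 RRRRRRRRRRRRRRRRRRRRRRRRRRRRRRRRRgRRLRRRRRRRRRRRRRRRRRRRRRRRRRRRRRRRRR
153 150 RRRRRRRRRRRRRRRRRRRRRRRRRRRRRRRRRgRRLRRRRRRRRRRRRRRRRRRRRRRRRRRRRRRRRR
156 150 RRRRRRRRRRRRRRRRRRRRRRRRRRRRLLgLggggLLggggggggLRRRRRRRRRRRRRRRRRRRRRRR
159 150 RRRRRRRRRRRRRRRRRRRRRRLggggggggggggggLgggggggggggggggRRRRRRRRRRRRRRRRR
162 150 RRRRRRRRRRRRRRRRRRRggggggggggggggggggLgggggggggggggggggRRRRRRRRRRRRRRR
165 150 RRRRRRRRRRRRRRRRRRgggggggggggggggggggggggggggggggggggggRRRRRRRRRRRRRRR
168 150 RRRRRRRRRRRRRRRRRRLggggggggggggggggggggggggggggggggggggLLLLLLLLLLLLLLL
171 150 RRRRRRRRRRRRRRRRRRLggLgggggggggggggggggggggggggggggggggLLLLLLLLLLLLLLL
174 150 LLLLLLLLLLLLLLLLLLLgggggggggLLLLLLLLLLLgLggggggggggggggLLLLLLLLLLLLLLL
177 150 LLLLLLLLLLLLLLLLLLLLggggggggggggggggggLgggggggggggggggggLLLLLLLLLLLLLL
180 150 LLLLLLLLLLLLLgkkggggggggggggggggggggggggggggggggggggggkkgggLLLLLLLLLLL
183 150 LLLLLLLLLLLLLLggkkkkggggggggggggggggggggggggggggggggggggLLgkgggLLLLLLL
186 150 LLLLLLLLLLLLggkkkkLLLggggggggggggggggggggggggggg
[... 1353 characters left out ...]
gggggggggggLLLLLggLLLLLLLLLLLLL
160 255 LLLLLLLLLLgLLLLLLgggggggggggggggggggggggggggLLLLLLLggLLLLLLLLLLLL
163 255 LLLLLLLLLLgLLLLLLLgggggggggggggggggggggggggLLLLLLLLgLLLLLLLLLLLLL
166 255 LLLLLLLLLLLggLLggggggggggggggggggggggggggggLLLLLLLgLLLLLLLLLLLLLg
169 255 LLLLLLLLLLLLggggggLLLLLLLLLLLLLLLLLLLLLggggggLLgggLLLLLLLLLLLLLgR
172 255 LLLLLLLLLLLLLggggggggLLLLLLLLLLLLLLLLLLLLLggggggLLLLLLLLLLLLLLLRR
175 255 LLLLLLLLLLLLLLLLLLLLLggggggggggggggggggLggLggLLLLLLLLLLLLLLLLLgRR
scene 0.08 [166.9 154.1] [204.5 174.2]
scene 0.03 [169.6 167.3] [204.  186.6]
scene 0 [171.1 175.1] [203.8 193.8]
side 0.08 [271.2 132.1] [302.1 153.9]
side 0.03 [272.  141.9] [300.3 162.1]
side 0 [272.4 147.5] [299.4 167. ]
```

The pot's rim spans columns 168-204 (predicted 167-204.5) in the scene view and 270-302 (predicted 271-302) in the side view, so it stands centred. Release, then withdraw straight up.

>>> send_rows(steps=[-0.4, 0, 0, 0, 0, -0.1, 0, 0, 0, 0, 0.1, 0, 0, 0, 0, 0.1, 0, 0, 0, 0, 0.1, 0, 0, -1, 0, 0.1, 0, 0, -2, 0, 0.1, 0, 0, -3, 0, 0.1, 0, 0, -4, 0, 0.1, 0, 0, -4, 0, 0.1, 0, 0, 0, 0, 0.1, 0, 0, 0, 0, 0.1, 0, 0, 0, 0])

```text
clock: 35.05
position: [0.5398, -0.2197, 0.3571]
ee_rot: [-0.0, 1.0, 0.015, -0.001]
contact_force: [-0.5, 1.0, 0.2]
width: 0.0471
gripper_force: 0.0
```

```bash
python3 - <<'E'
from h import *
from g import grip
s=get_state();print(s["clock"],s["position"],s["contact_force"],s["width"])
p=[.540,-.221,.26]; a=grab("scene");b=grab("side")
A=grip(a,p);B=grip(b,p);print(A[0],A[1],A[3],B[0],B[1],B[3]);print("grip",tri([ray(a,A[1]),ray(b,B[1])]))
from t import show
show(a,range(156,196,4),150,220)
E
```

```text
35.05 [ 0.53978035 -0.21972794  0.35709382] [-0.53659522  0.99417984  0.15436639] 0.04713291270124673
[184.00465925 138.93396697] [183.52940369 139.61766052] 67 [287.28587068 125.27446263] [286.96951294 126.27439117] 67
grip (array([ 0.54022921, -0.22149085,  0.25641397]), [np.float64(0.0016968411915450697), np.float64(0.0016968411915450129)])
[ 0.53964118 -0.21965353  0.35645531] [-0.37649836  0.78900125 -0.966486  ] [-0.01 -0.02 -0.02]
156 150 RRRRRRRRRRRRRRRRRRRRRRRRRRRRLLgLggggLLggggggggLRRRRRRRRRRRRRRRRRRRRRRR
160 150 RRRRRRRRRRRRRRRRRRRRRggggggggggggggggLggggggggggggggLLRRRRRRRRRRRRRRRR
164 150 RRRRRRRRRRRRRRRRRRgggggggggggggggggggggggggggggggggggggRRRRRRRRRRRRRRR
168 150 RRRRRRRRRRRRRRRRRRLggggggggggggggggggggggggggggggggggggLLLLLLLLLLLLLLL
172 150 RRRRRRRRRRLLLLLLLLLggggLgggggggggggggggggggggLLLgggggggLLLLLLLLLLLLLLL
176 150 LLLLLLLLLLLLLLLLLLLggggggggggggggggggggggggggggggggggggLLLLLLLLLLLLLLL
180 150 LLLLLLLLLLLLLgkkggggggggggggggggggggggggggggggggggggggkkgggLLLLLLLLLLL
184 150 LLLLLLLLLLLLLLgkkkLggggggggggggggggggggggggggggggggggggLLLLgggggLLLLLL
188 150 LLLLLLLLLLLgggLLLLLLLLgggggggggggggggggggggggggggggggLLLLLLLgggLLLgLLL
192 150 LLLLLLLLLLgggLLLLLLLLLLLLLLggggggggggggggggggggkkkkkkkkkkkggkkgLLLLLLL
```

The grip stands at (0.540, -0.2215, 0.256), directly above the pot's centre. The bail is upright, the pot hasn't moved and the gripper is clear, so I'll hand in.

```bash
python3 -c "
from rig import sign_off;print(sign_off())"
```

```text
the job is handed in; nothing more can be done
None
```

I turned the pan support until no foot was over the hump, stood the pot centred on it with its bail upright and the gripper clear, and handed the job in at about 35 s; no verdict came back, and I did not measure the support's final tilt directly.

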